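# Reset the tripped cut-out of a bed's power unit

### The job

The cut-out on the white power unit of the adjustable bed has tripped: its yellow flag is up and its orange-topped lever stands loose near the middle. Reset it: first push the lever firmly towards the red end until it comes up against its stop and the flag drops, then throw it all the way over to the green end and leave it there. Push the lever without squeezing it, feel for the stops and never force it (stay under 20 N), and leave the book, candle tray, glasses case and vase where they are.

Things in the scene. Friction and masses are not known exactly. Their poses are not given: they have to be found in the camera images.
- power_unit: White power unit fixed to the table, 150 (x) x 110 (y) x 72 mm high; origin at the centre of its underside, z up. Its x axis points from the red strip (off end of the top) to the green strip (on end). The lever comes through a dark slot along x in the middle of the top. At x = 0, y = +42 mm a clear fixed window on four grey posts (32 x 18, 17 mm high) covers the yellow flag.
- lever_bar (a point): Centre of the orange bar on top of the lever: 18 mm diameter, 44 mm long, along the unit's y axis. It swings in the unit's x-z plane, radius 75 mm, about a pivot in the unit's middle, 58 mm above the table: centre 133 mm above the table when upright, 120 mm when leaning 0.6 rad. Below it a black stem, 10 mm (x) by 14 mm (y).
- trip_lever (a joint): Lever angle, rad: 0 upright, negative to red (off), positive to green (on). Starts at 0.09 to 0.23, stays where left. ON stop 0.60; on above 0.55. While tripped it is blocked near +0.32. OFF stop differs per unit, -0.19 to -0.60, unseen. Moves at 2-5 N at the bar, 5-9 N over the last 0.3 rad before the OFF stop (pressing the latch); against stops force climbs steeply. Overloaded above 20 N.
- trip_flag (a joint): Drop of the yellow trip flag (24 x 9 mm, in the clear window), m: 0 tripped, standing 7 mm above the unit's top; 0.007 reset, sunk level with it. Driven only by the lever: it goes down over the last 0.3 rad or so of the push to the OFF stop, then stays down, and frees the lever's way to on.
- book_mid (a point): Bystander: paperback book, 110 x 170 x 28 mm, lying flat; the point is its centre, 13 mm above the table.
- candle_mid (a point): Bystander: white oval tray 80 x 180 x 10 mm with an amber glass candle (68 mm diameter, top 86 mm above the table) on it; the point is the tray's centre, 5 mm above the table.
- case_mid (a point): Bystander: black glasses case, 60 x 155 x 36 mm; the point is its centre.
- vase_mid (a point): Bystander: white vase of small dried flowers; vase 92 mm wide and 125 mm high, flowers up to about 270 mm high and 190 mm wide; the point is on its axis, 60 mm above the table.
Things that resemble listed ones, but are neither listed nor needed, are in the scene too. There is more than one size of the power_unit; the one meant has the size given above.

How it is judged:
On the way, in this order (a step that is already met when the one before it is completed fails the run):
1. the lever has been pushed fully off, so that the flag has dropped (value of joint trip_flag above 0.0062 m and value of joint trip_lever below -0.12 rad), for 0.1 s.
2. the lever has been thrown on (value of joint trip_lever above 0.55 rad), for 0.2 s.
At the end, for the whole second after the job is handed in: The lever stands at rest at its on end (above 0.55 rad, stop at 0.60), the flag is down (more than 6.2 mm of its 7 mm), and the book, candle tray, glasses case and vase are within 20 mm of where they began (value of joint trip_lever above 0.55 rad and value of joint trip_flag above 0.0062 m and not (velocity of joint trip_lever above 0.05 rad/s) and distance of each of book_mid, candle_mid, case_mid, vase_mid from where it was at the start of the episode below 0.02 m); the robot touches nothing.
It fails at once if the lever is forced: more than 20 N between the fingers and the lever (contact force between the fingers and trip_lever above 20 N).
It fails at once if a bystander is pushed more than 20 mm (distance of any of book_mid, candle_mid, case_mid, vase_mid from where it was at the start of the episode above 0.02 m).
It also fails if it takes over 43 s, if anything falls off the work surface, if the arm or the gripper's body presses on something with over 40 N, if the wrist force passes 120 N, or if a joint passes its speed limit or range.

### The arm

A 6-joint arm with a two-finger parallel gripper is mounted at the origin on the work surface. World frame = base frame: x ahead of the robot, y to its left, z up, the work surface at z = 0. Lengths are in m, angles in rad, forces in N, time in s.
With the tool pointing down it reaches from about 0.3 to 0.775 m from the base axis. Payload 14.6 kg.
Tool frame: the origin (TCP) lies where the fingers leave the gripper's body, on its centre line; the fingertips stand 73 mm ahead of it and the grasp point (between the pads) lies ahead of it (ctrl.hold_point_z is the z of the grasp point in the tool frame, in m); z points along the fingers, y is the line along which they close (so a half turn about z gives the same grasp; the last joint's range is limited). The gripper opens to 85 mm and grips with 20 to 120 N. Pads are 22 mm wide; open, the fingers measure 114 mm over their backs; the gripper's body (76 mm by 85 mm) begins 54 mm behind the grasp point. The pads swing forward as they close: fully open they stand 13 mm farther back than shut.
Start: joints at [1.268, 0.3, 1.521, -0, 1.321, -0.067], TCP at [0.128, 0.535, 0.304] pointing down, gripper open.
Joint ranges: [-3.03, 3.03], [-0.79, 2.21], [0.23, 2.52], [-1.04, 4.18], [0, 3.07], [-2.55, 2.55]. Speed limits (rad/s): [2.22, 2.22, 2.57, 3.14, 3.14, 3.14].

### API

Orientations are given as [roll, pitch, yaw] about the fixed x, y, z axes, in that order (R = Rz(yaw) Ry(pitch) Rx(roll)).
In Python, from bench import ctrl gives the robot as it stands.
- The arm moves only by the shell command python3 -m inch 'ROWS' [FORCE]. ROWS is JSON, a list of rows, each an object of numbers: "dx", "dy", "dz": the shift along the world's x, y, z in mm; "rx", "ry", "rz": the turn, a rotation vector about the world's x, y, z in rad; "grip": the opening, from -1 (shut) to 1 (fully open). In form: [{"dx": .., "dy": .., "dz": .., "rx": .., "ry": .., "rz": .., "grip": ..}, ...]. A call has 1 to 8 rows; each row is the pose to reach, as a shift and turn from the pose commanded when the call began; what a row does not reach only later rows make up. A row lasts 1/10 s, in which the tool goes at most 50 mm and 8.59 degrees, less where a joint would pass 70% of its speed; a pose out of reach is approached as far as the arm can. A call with a gripper value outside its range is refused whole. The fingers move at their own pace and stop on an object; FORCE is the grip in N (left out, the last holds). Time passes only in rows, so rows that repeat a pose let the fingers close. It gives the time, the measured TCP pose, the force, the opening and the grip force at its end, in the units of the state.
- ctrl.sense(): the state, without advancing time (a new reading comes with each control period).
- ctrl.grab_frame(name): name is "side" or "top"; returns a dict with "pixels" (480x640x3 uint8, blue, green, red), "camera_matrix" (3x3 intrinsics, pixels), "extrinsics" (4x4, takes a point from camera to world coordinates). Camera axes: x right, y down, z forward; pixel columns grow to the right and rows downward; lengths in m; the calibration is good to about 2 mm. A picture is of the moment at which its call begins. There is no depth.
- ctrl.finish_job(): hands the job in; it is judged then, once.
The state is a dict: "time": time; "qpos": joint angles; "qvel": joint speeds; "joint_efforts": joint torques, N m; "eef_pos": TCP position; "ee_rot": TCP orientation; "force": force on the tool from outside, world axes, zero at the start; "ft_torque": the same for the moment, N m; "width": finger opening in m; "grip_force": force on a finger pad.
Only numpy, scipy, OpenCV 4.12 (cv2) and the standard library are available. Lean on these libraries where they do the work, as an engineer would, in place of code of your own. Each camera call takes 0.05 s, during which the arm holds its last target. There are 200 camera calls.

## Working session

There is one attempt and no reset: what is moved stays moved. The work goes in short steps, Python scripts to look and compute and a shell command to move; the robot and the scene stay as the last step left them, time stands still between calls to the robot, and variables do not carry over. Pictures are saved under pics/ and viewed, at most 10 in all, crops included, and the job is handed in when it is done.

```bash
mkdir -p pics
python3 - <<'E'
from bench import ctrl
import cv2
for n in("top","side"):
    f=ctrl.grab_frame(n); cv2.imwrite(f"pics/{n}0.png",f["pixels"]); print(f["camera_matrix"].tolist(),f["extrinsics"].round(4).tolist())
print(ctrl.sense(),ctrl.hold_point_z)
E
```

```text
[[624.2950192581034, 0.0, 332.6991634087499], [0.0, 624.2950192581034, 222.57679328399246], [0.0, 0.0, 1.0]] [[0.0202, -0.9977, 0.0645, 0.3549], [-0.9998, -0.0198, 0.0064, 0.0097], [-0.0051, -0.0647, -0.9979, 1.4168], [0.0, 0.0, 0.0, 1.0]]
[[615.587206407673, 0.0, 325.68169642862426], [0.0, 615.587206407673, 237.148794981407], [0.0, 0.0, 1.0]] [[0.7096, -0.4481, 0.5438, -0.3095], [-0.7042, -0.4754, 0.5273, -0.7282], [0.0222, -0.7571, -0.6529, 0.9994], [0.0, 0.0, 0.0, 1.0]]
{'time': 0.1, 'qpos': array([ 1.26839627e+00,  3.00435457e-01,  1.52151690e+00, -2.38010213e-05,
        1.32071940e+00, -6.65966488e-02]), 'qvel': array([ 4.84179621e-04,  6.12503676e-04, -2.84775057e-03, -4.35277611e-04,
        2.70710912e-05,  9.73902781e-04]), 'joint_efforts': array([ 3.00190768e-03, -5.44381499e+01, -3.62368262e+01,  1.86060959e-05,
        2.95655940e-03, -1.76758090e-05]), 'eef_pos': array([0.12845793, 0.53464937, 0.30336798]), 'ee_rot': array([-3.14051441e+00, -4.88084214e-05,  2.90579512e+00]), 'force': array([-0.52553009,  0.17025595,  0.94655551]), 'ft_torque': array([ 0.06804022,  0.0598669 , -0.02244608]), 'grip_force': 0.0, 'width': 0.08540905650818087} 0.0539
```

View pics/top0.png

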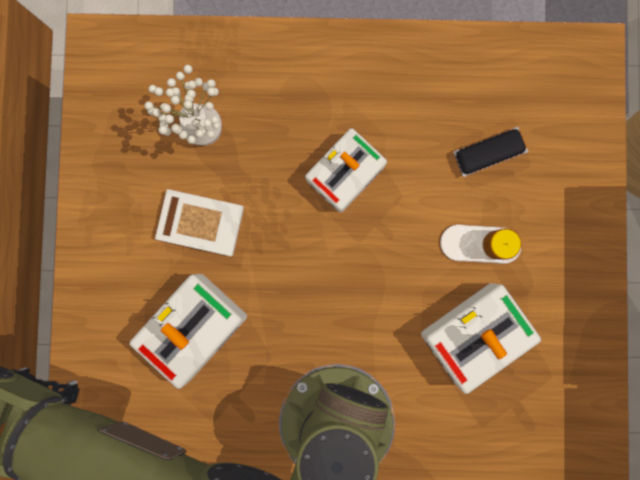

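View pics/side0.png

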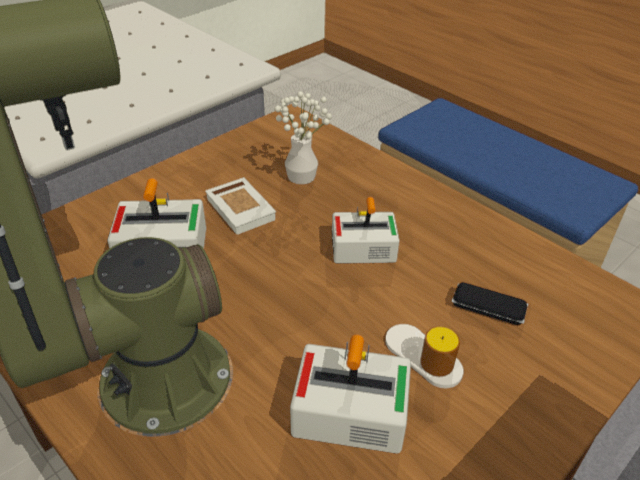

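The three candidates in the top view are A (345,170), B (188,330) and C (480,338). At about 465 px/m, A is about 145 x 102 mm, B about 210 x 139 and C about 200 x 150, so A fits. I'll confirm it in an enlarged crop.

Run:
```python
import cv2,numpy as np
a=cv2.imread("pics/top0.png")[120:220,295:395]; b=cv2.imread("pics/side0.png")[190:270,320:410]
a=cv2.resize(a,(400,400),interpolation=cv2.INTER_CUBIC);b=cv2.resize(b,(400,356),interpolation=cv2.INTER_CUBIC)
b=cv2.copyMakeBorder(b,0,44,0,0,0); cv2.imwrite("pics/c.png",cv2.resize(np.hstack([a,b]),(800,400)))
```

```text
(no output)
```

View pics/c.png

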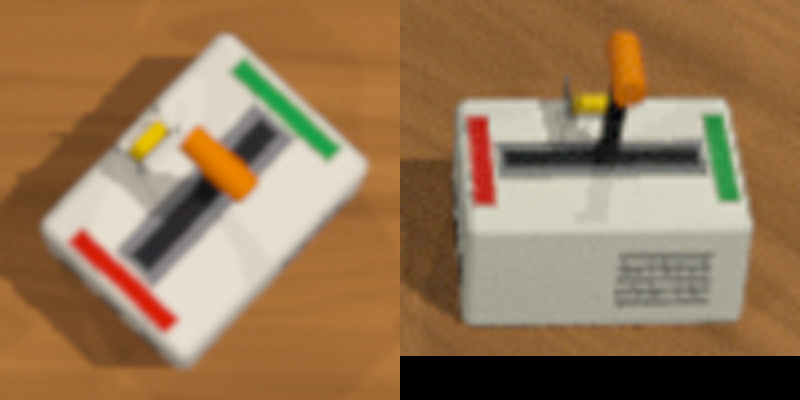

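A has a 3:2 outline. Crop positions: red strip (122,281), green strip (285,110), flag (150,140) and bar centre (220,163).

```bash
cat > h.py <<'E'
import numpy as np
K={'top':np.array([[624.295,0,332.699],[0,624.295,222.577],[0,0,1]]),'side':np.array([[615.587,0,325.682],[0,615.587,237.149],[0,0,1]])}
T={'top':np.array([[0.0202,-0.9977,0.0645,0.3549],[-0.9998,-0.0198,0.0064,0.0097],[-0.0051,-0.0647,-0.9979,1.4168]]),
'side':np.array([[0.7096,-0.4481,0.5438,-0.3095],[-0.7042,-0.4754,0.5273,-0.7282],[0.0222,-0.7571,-0.6529,0.9994]])}
def pt(c,u,v,z):
    d=T[c][:,:3]@np.linalg.solve(K[c],[u,v,1.]); o=T[c][:,3]; return o+d*(z-o[2])/d[2]
E
python3 - <<'E'
from h import *
t=lambda u,v,z:pt('top',295+u/4,120+v/4,z)
s=lambda u,v,z:pt('side',320+(u-400)/4.444,190+v/4.444,z)
c=[t(*p,.070) for p in((226,35),(368,165),(185,366),(42,228))]
print(np.round(c,4),np.mean(c,0)); print([np.linalg.norm(c[i]-c[i-1]).round(4) for i in range(4)])
x=(c[0]+c[1]-c[2]-c[3]);print('yaw',np.arctan2(x[1],x[0]))
p,q=t(147,262,.072),t(268,128,.072);print('slot',(p+q)/2,np.arctan2(*(q-p)[1::-1]))
r,g=t(122,281,.072),t(285,110,.072);print('strips',(r+g)/2,np.arctan2(*(g-r)[1::-1]),np.linalg.norm(g-r))
e,f=t(192,138,.132),t(247,190,.132);print('bar',t(220,163,.132),np.arctan2(*(e-f)[1::-1]),np.linalg.norm(e-f),'side',s(627,68,.132))
p,q=s(503,157,.072),s(702,156,.072);print('slot side',(p+q)/2)
for n,uv in dict(vase=(200,125),book=(200,222),candle=(505,243)).items(): print(n,pt('top',*uv,.05))
E
```

```text
[[ 6.480e-01 -1.860e-02  7.000e-02]
 [ 5.779e-01 -9.700e-02  7.000e-02]
 [ 4.663e-01  3.000e-04  7.000e-02]
 [ 5.400e-01  7.940e-02  7.000e-02]] [ 0.55804945 -0.00896223  0.07      ]
[np.float64(0.1458), np.float64(0.1052), np.float64(0.1481), np.float64(0.1081)]
yaw -0.7270851223891002
slot [ 0.55954679 -0.01012982  0.072     ] -0.7115690161941208
strips [ 0.55926899 -0.00800226  0.072     ] -0.7384773709431617 0.12874543267319263
bar [ 0.56721249 -0.015366    0.132     ] 0.8280302186767743 0.03940739681575027 side [ 0.56813108 -0.01970304  0.132     ]
slot side [ 0.56214543 -0.0133339   0.072     ]
vase [0.65430996 0.31723294 0.05      ]
book [0.43872226 0.30991277 0.05      ]
candle [ 0.40599557 -0.3590643   0.05      ]
```

The size fits (about 150 x 107 mm). The centre is about (0.559,-0.009) with yaw -0.727, and the lever is at about +0.14 rad. My plan is to straddle the bar with the fully open fingers along the unit's x axis and push with the inner faces.

```bash
python3 -m inch '[{"dx":219,"dy":-276,"rz":-1.03},{"dx":219,"dy":-276,"rz":-1.03},{"dx":219,"dy":-276,"rz":-1.03},{"dx":219,"dy":-276,"rz":-1.03},{"dx":219,"dy":-276,"rz":-1.03},{"dx":219,"dy":-276,"rz":-1.03},{"dx":219,"dy":-276,"rz":-1.03},{"dx":219,"dy":-276,"rz":-1.03}]'
python3 -m inch '[{"dx":219,"dy":-276,"rz":-1.03},{"dx":219,"dy":-276,"rz":-1.03},{"dx":219,"dy":-276,"rz":-1.03},{"dx":219,"dy":-276,"rz":-1.03},{"dx":219,"dy":-276,"rz":-1.03},{"dx":219,"dy":-276,"rz":-1.03},{"dx":219,"dy":-276,"rz":-1.03},{"dx":219,"dy":-276,"rz":-1.03}]'
```

```text
validation failed for argument at $[0]...
validation failed for argument at $[0]...
```

```bash
python3 -m inch '[{"dx":219,"dy":-276,"dz":0,"rx":0,"ry":0,"rz":-1.03,"grip":1},{"dx":219,"dy":-276,"dz":0,"rx":0,"ry":0,"rz":-1.03,"grip":1},{"dx":219,"dy":-276,"dz":0,"rx":0,"ry":0,"rz":-1.03,"grip":1},{"dx":219,"dy":-276,"dz":0,"rx":0,"ry":0,"rz":-1.03,"grip":1},{"dx":219,"dy":-276,"dz":0,"rx":0,"ry":0,"rz":-1.03,"grip":1},{"dx":219,"dy":-276,"dz":0,"rx":0,"ry":0,"rz":-1.03,"grip":1},{"dx":219,"dy":-276,"dz":0,"rx":0,"ry":0,"rz":-1.03,"grip":1},{"dx":219,"dy":-276,"dz":0,"rx":0,"ry":0,"rz":-1.03,"grip":1}]'
```

```text
time: 0.9
eef_pos: [0.3499, 0.2552, 0.3038]
ee_rot: [3.142, 0.001, 1.866]
force: [-0.6, -0.0, 0.2]
width: 0.0853
grip_force: 0.0
```

```bash
python3 -m inch '[{"dx":218,"dy":-273,"dz":0,"rx":0,"ry":0,"rz":-1.03,"grip":1},{"dx":218,"dy":-273,"dz":0,"rx":0,"ry":0,"rz":-1.03,"grip":1},{"dx":218,"dy":-273,"dz":0,"rx":0,"ry":0,"rz":-1.03,"grip":1},{"dx":218,"dy":-273,"dz":0,"rx":0,"ry":0,"rz":-1.03,"grip":1},{"dx":218,"dy":-273,"dz":0,"rx":0,"ry":0,"rz":-1.03,"grip":1},{"dx":218,"dy":-273,"dz":0,"rx":0,"ry":0,"rz":-1.03,"grip":1},{"dx":218,"dy":-273,"dz":0,"rx":0,"ry":0,"rz":-1.03,"grip":1},{"dx":218,"dy":-273,"dz":0,"rx":0,"ry":0,"rz":-1.03,"grip":1}]'
python3 - <<'E'
from bench import ctrl
import cv2,numpy as np
o=[]
for n,(u,v) in dict(top=(290,100),side=(300,130)).items():
    p=ctrl.grab_frame(n)["pixels"][v:v+130,u:u+130]; o.append(cv2.resize(p,(400,400),interpolation=cv2.INTER_CUBIC))
cv2.imwrite("pics/d.png",np.hstack(o)); s=ctrl.sense(); print(s["eef_pos"],s["ee_rot"],s["qpos"])
E
```

```text
time: 1.7
eef_pos: [0.5675, -0.0176, 0.3026]
ee_rot: [-3.141, 0.001, 0.838]
force: [0.0, -0.1, -0.3]
width: 0.0853
grip_force: 0.0
[ 0.5655909  -0.01434864  0.30298319] [-3.14017770e+00  8.32498407e-04  8.45998130e-01] [-9.01507233e-02  3.36417977e-01  1.47517405e+00  1.73458338e-04
  1.33163365e+00  6.34606834e-01]
```

View pics/d.png

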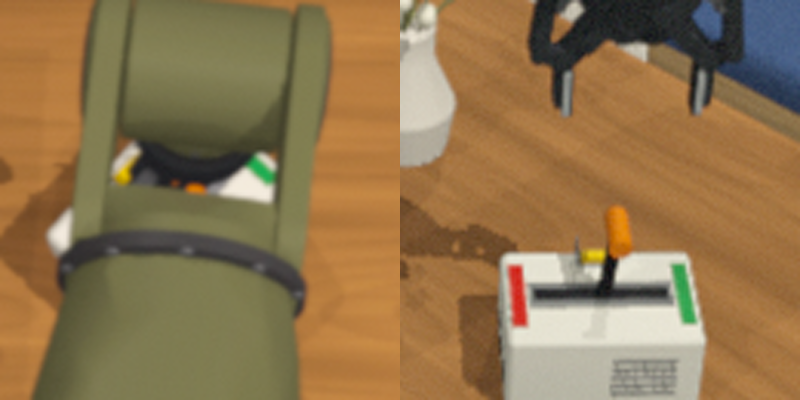

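The side view shows the open fingertips at (565,115) and (697,115), centred over the unit, with the bar at (618,230) between them. Next I'll check the fingertip height.

```bash
python3 - <<'E'
from h import *
for z in (.22,.235,.25): 
    a,b=[pt('side',300+(u-400)/3.077,130+115/3.077,z) for u in(565,697)]; print(z,(a+b)/2,np.linalg.norm(a-b))
E
python3 -m inch '[{"dx":0,"dy":0,"dz":-45,"rx":0,"ry":0,"rz":0,"grip":1},{"dx":0,"dy":0,"dz":-85,"rx":0,"ry":0,"rz":0,"grip":1},{"dx":0,"dy":0,"dz":-105,"rx":0,"ry":0,"rz":0,"grip":1},{"dx":0,"dy":0,"dz":-105,"rx":0,"ry":0,"rz":0,"grip":1},{"dx":0,"dy":0,"dz":-105,"rx":0,"ry":0,"rz":0,"grip":1}]'
python3 - <<'E'
from bench import ctrl
import cv2
p=ctrl.grab_frame("side")["pixels"][170:270,310:410]; cv2.imwrite("pics/e.png",cv2.resize(p,(500,500),interpolation=cv2.INTER_CUBIC))
E
```

```text
0.22 [ 0.58882385 -0.00484824  0.22      ] 0.09645475799772077
0.235 [ 0.57153509 -0.01876955  0.235     ] 0.09459843086150592
0.25 [ 0.55424633 -0.03269087  0.25      ] 0.09274210372529117
time: 2.3
eef_pos: [0.5655, -0.0132, 0.2]
ee_rot: [3.141, -0.0, 0.848]
force: [0.4, -0.3, 0.2]
width: 0.0852
grip_force: 0.0
```

View pics/e.png

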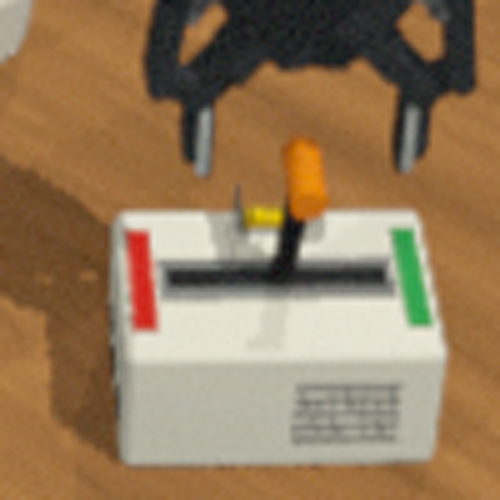

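The bar (305,180) lies between the tips (203,170) and (408,165). Now I'll go down 20 mm and close most of the gap towards red.

```bash
python3 -m inch '[{"dx":0,"dy":0,"dz":-12,"rx":0,"ry":0,"rz":0,"grip":1},{"dx":0,"dy":0,"dz":-20,"rx":0,"ry":0,"rz":0,"grip":1},{"dx":-7,"dy":6,"dz":-20,"rx":0,"ry":0,"rz":0,"grip":1},{"dx":-15,"dy":13,"dz":-20,"rx":0,"ry":0,"rz":0,"grip":1},{"dx":-15,"dy":13,"dz":-20,"rx":0,"ry":0,"rz":0,"grip":1}]'
python3 -m inch '[{"dx":-3,"dy":2.7,"dz":0,"rx":0,"ry":0,"rz":0,"grip":1},{"dx":-6,"dy":5.3,"dz":0,"rx":0,"ry":0,"rz":0,"grip":1},{"dx":-9,"dy":8,"dz":0,"rx":0,"ry":0,"rz":0,"grip":1},{"dx":-9,"dy":8,"dz":0,"rx":0,"ry":0,"rz":0,"grip":1}]'
```

```text
time: 2.85
eef_pos: [0.5496, -0.0003, 0.1792]
ee_rot: [-3.141, 0.0, 0.847]
force: [0.4, -0.0, -0.2]
width: 0.0854
grip_force: 0.0
time: 3.25
eef_pos: [0.5413, 0.007, 0.179]
ee_rot: [3.141, -0.0, 0.846]
force: [0.5, 0.3, -0.4]
width: 0.0857
grip_force: 0.0
```

```bash
for i in 1; do python3 -m inch '[{"dx":-1.5,"dy":1.3,"dz":0,"rx":0,"ry":0,"rz":0,"grip":1},{"dx":-3,"dy":2.7,"dz":0,"rx":0,"ry":0,"rz":0,"grip":1},{"dx":-4.5,"dy":4,"dz":0,"rx":0,"ry":0,"rz":0,"grip":1},{"dx":-4.5,"dy":4,"dz":0,"rx":0,"ry":0,"rz":0,"grip":1}]'; done
python3 -m inch '[{"dx":-1.5,"dy":1.3,"dz":0,"rx":0,"ry":0,"rz":0,"grip":1},{"dx":-3,"dy":2.7,"dz":0,"rx":0,"ry":0,"rz":0,"grip":1},{"dx":-3,"dy":2.7,"dz":0,"rx":0,"ry":0,"rz":0,"grip":1}]'
```

```text
time: 3.65
eef_pos: [0.5369, 0.0109, 0.1789]
ee_rot: [3.142, -0.0, 0.846]
force: [1.7, -1.6, 0.8]
width: 0.0858
grip_force: 0.5
time: 3.95
eef_pos: [0.5338, 0.0137, 0.1788]
ee_rot: [-3.141, 0.0, 0.846]
force: [0.1, -1.0, 0.7]
width: 0.0855
grip_force: 0.3
```

```bash
python3 -m inch '[{"dx":-1.5,"dy":1.3,"dz":0,"rx":0,"ry":0,"rz":0,"grip":1},{"dx":-3,"dy":2.7,"dz":0,"rx":0,"ry":0,"rz":0,"grip":1},{"dx":-4.5,"dy":4,"dz":0,"rx":0,"ry":0,"rz":0,"grip":1}]'; python3 -m inch '[{"dx":-1.5,"dy":1.3,"dz":0,"rx":0,"ry":0,"rz":0,"grip":1},{"dx":-3,"dy":2.7,"dz":0,"rx":0,"ry":0,"rz":0,"grip":1}]'
```

```text
time: 4.25
eef_pos: [0.5294, 0.0176, 0.1789]
ee_rot: [3.142, -0.0, 0.846]
force: [1.8, -1.2, 0.2]
width: 0.0854
grip_force: 1.0
time: 4.45
eef_pos: [0.5263, 0.0203, 0.1789]
ee_rot: [-3.142, 0.0, 0.846]
force: [2.2, -0.8, 1.0]
width: 0.0851
grip_force: 1.0
```

```bash
python3 -m inch '[{"dx":-1,"dy":0.9,"dz":0,"rx":0,"ry":0,"rz":0,"grip":1},{"dx":-2.2,"dy":2,"dz":0,"rx":0,"ry":0,"rz":0,"grip":1}]'
```

```text
time: 4.65
eef_pos: [0.5242, 0.0223, 0.1788]
ee_rot: [-3.141, 0.0, 0.846]
force: [1.6, -1.1, 0.1]
width: 0.0853
grip_force: 1.0
```

```bash
python3 -m inch '[{"dx":-1,"dy":0.9,"dz":0,"rx":0,"ry":0,"rz":0,"grip":1},{"dx":-2.2,"dy":2,"dz":0,"rx":0,"ry":0,"rz":0,"grip":1}]'
```

```text
time: 4.85
eef_pos: [0.5221, 0.0242, 0.1787]
ee_rot: [3.141, 0.0, 0.846]
force: [3.9, -1.8, -2.5]
width: 0.0852
grip_force: 2.2
```

```bash
python3 -m inch '[{"dx":-1,"dy":0.9,"dz":0,"rx":0,"ry":0,"rz":0,"grip":1},{"dx":-2.2,"dy":2,"dz":0,"rx":0,"ry":0,"rz":0,"grip":1}]'
```

```text
time: 5.05
eef_pos: [0.5198, 0.0261, 0.1787]
ee_rot: [-3.141, 0.0, 0.846]
force: [3.2, -3.5, -3.6]
width: 0.0858
grip_force: 2.3
```

```bash
python3 -m inch '[{"dx":-1,"dy":0.9,"dz":0,"rx":0,"ry":0,"rz":0,"grip":1},{"dx":-2.2,"dy":2,"dz":0,"rx":0,"ry":0,"rz":0,"grip":1}]'
```

```text
time: 5.25
eef_pos: [0.5176, 0.0282, 0.1788]
ee_rot: [-3.142, 0.0, 0.846]
force: [4.3, -3.8, -2.4]
width: 0.0858
grip_force: 2.4
```

```bash
python3 -m inch '[{"dx":-1,"dy":0.9,"dz":0,"rx":0,"ry":0,"rz":0,"grip":1},{"dx":-2.2,"dy":2,"dz":0,"rx":0,"ry":0,"rz":0,"grip":1}]'
```

```text
time: 5.45
eef_pos: [0.5154, 0.0302, 0.1789]
ee_rot: [3.142, 0.0, 0.846]
force: [3.0, -3.3, -4.0]
width: 0.0852
grip_force: 2.5
```

```bash
python3 -m inch '[{"dx":-1,"dy":0.9,"dz":0,"rx":0,"ry":0,"rz":0,"grip":1},{"dx":-2.2,"dy":2,"dz":0,"rx":0,"ry":0,"rz":0,"grip":1}]'
```

```text
time: 5.65
eef_pos: [0.5132, 0.0322, 0.1789]
ee_rot: [3.142, -0.0, 0.846]
force: [3.4, -3.2, -2.9]
width: 0.0855
grip_force: 2.6
```

```bash
python3 -m inch '[{"dx":-1,"dy":0.9,"dz":0,"rx":0,"ry":0,"rz":0,"grip":1},{"dx":-1.5,"dy":1.3,"dz":0,"rx":0,"ry":0,"rz":0,"grip":1}]'
```

```text
time: 5.85
eef_pos: [0.5117, 0.0335, 0.1789]
ee_rot: [3.142, -0.0, 0.846]
force: [3.2, -3.8, -3.1]
width: 0.0853
grip_force: 2.5
```

```bash
python3 -m inch '[{"dx":-0.7,"dy":0.7,"dz":0,"rx":0,"ry":0,"rz":0,"grip":1},{"dx":-1.5,"dy":1.3,"dz":0,"rx":0,"ry":0,"rz":0,"grip":1}]'
```

```text
time: 6.05
eef_pos: [0.5103, 0.0348, 0.1789]
ee_rot: [3.141, -0.0, 0.846]
force: [4.0, -4.8, -3.2]
width: 0.0854
grip_force: 2.8
```

```bash
python3 -m inch '[{"dx":-0.7,"dy":0.7,"dz":0,"rx":0,"ry":0,"rz":0,"grip":1},{"dx":-1.1,"dy":1,"dz":0,"rx":0,"ry":0,"rz":0,"grip":1}]'
```

```text
time: 6.25
eef_pos: [0.5092, 0.0358, 0.1789]
ee_rot: [3.141, -0.0, 0.846]
force: [6.3, -5.0, -5.0]
width: 0.0851
grip_force: 3.6
```

```bash
python3 -m inch '[{"dx":-0.6,"dy":0.5,"dz":0,"rx":0,"ry":0,"rz":0,"grip":1},{"dx":-1.1,"dy":1,"dz":0,"rx":0,"ry":0,"rz":0,"grip":1}]'
```

```text
time: 6.45
eef_pos: [0.5084, 0.0366, 0.1788]
ee_rot: [3.14, -0.0, 0.846]
force: [10.7, -7.2, -8.3]
width: 0.0855
grip_force: 6.4
```

```bash
python3 -m inch '[{"dx":-0.4,"dy":0.3,"dz":0,"rx":0,"ry":0,"rz":0,"grip":1},{"dx":-0.7,"dy":0.7,"dz":0,"rx":0,"ry":0,"rz":0,"grip":1}]'
```

```text
time: 6.65
eef_pos: [0.5079, 0.037, 0.1787]
ee_rot: [3.14, -0.0, 0.846]
force: [14.2, -10.6, -11.1]
width: 0.0851
grip_force: 8.6
```

The force has jumped, so this is the stop. I'll back off and look at the flag.

```bash
python3 -m inch '[{"dx":0.8,"dy":-0.7,"dz":0,"rx":0,"ry":0,"rz":0,"grip":1},{"dx":6,"dy":-5,"dz":0,"rx":0,"ry":0,"rz":0,"grip":1}]'
python3 - <<'E'
from bench import ctrl
import cv2
p=ctrl.grab_frame("side")["pixels"][170:270,310:410]; cv2.imwrite("pics/f.png",cv2.resize(p,(500,500),interpolation=cv2.INTER_CUBIC))
E
```

```text
time: 6.85
eef_pos: [0.5131, 0.0328, 0.1789]
ee_rot: [-3.141, 0.0, 0.846]
force: [0.2, 0.3, 0.0]
width: 0.085
grip_force: 0.0
```

View pics/f.png

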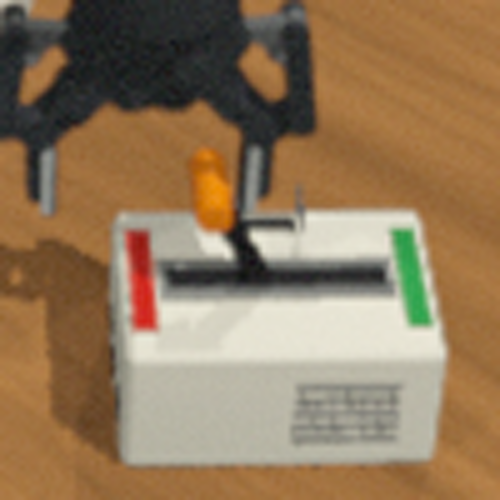

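The yellow at (265,215) is gone, so the flag has dropped, and the lever leans about -0.5 rad. Next I'll cross to the other side and push towards green.

```bash
python3 -m inch '[{"dx":12,"dy":-11,"dz":0,"rx":0,"ry":0,"rz":0,"grip":1},{"dx":25,"dy":-22,"dz":0,"rx":0,"ry":0,"rz":0,"grip":1},{"dx":35,"dy":-31,"dz":0,"rx":0,"ry":0,"rz":0,"grip":1},{"dx":38,"dy":-34,"dz":0,"rx":0,"ry":0,"rz":0,"grip":1},{"dx":38,"dy":-34,"dz":0,"rx":0,"ry":0,"rz":0,"grip":1}]'
python3 -m inch '[{"dx":2.2,"dy":-2,"dz":0,"rx":0,"ry":0,"rz":0,"grip":1},{"dx":4.5,"dy":-4,"dz":0,"rx":0,"ry":0,"rz":0,"grip":1},{"dx":6.7,"dy":-6,"dz":0,"rx":0,"ry":0,"rz":0,"grip":1},{"dx":9,"dy":-8,"dz":0,"rx":0,"ry":0,"rz":0,"grip":1}]'
```

```text
time: 7.4
eef_pos: [0.5514, -0.0017, 0.1787]
ee_rot: [-3.141, 0.0, 0.845]
force: [0.2, -0.0, -0.2]
width: 0.0853
grip_force: 0.0
time: 7.8
eef_pos: [0.5604, -0.0095, 0.1789]
ee_rot: [-3.141, -0.0, 0.846]
force: [-3.6, 1.8, 2.0]
width: 0.0854
grip_force: 2.0
```

```bash
python3 -m inch '[{"dx":2.2,"dy":-2,"dz":0,"rx":0,"ry":0,"rz":0,"grip":1},{"dx":4.5,"dy":-4,"dz":0,"rx":0,"ry":0,"rz":0,"grip":1},{"dx":6.7,"dy":-6,"dz":0,"rx":0,"ry":0,"rz":0,"grip":1},{"dx":9,"dy":-8,"dz":0,"rx":0,"ry":0,"rz":0,"grip":1},{"dx":11.2,"dy":-10,"dz":0,"rx":0,"ry":0,"rz":0,"grip":1},{"dx":13.5,"dy":-12,"dz":0,"rx":0,"ry":0,"rz":0,"grip":1}]'
```

```text
time: 8.4
eef_pos: [0.5741, -0.0217, 0.1789]
ee_rot: [3.142, -0.0, 0.846]
force: [-2.9, 1.6, 2.1]
width: 0.0854
grip_force: 1.4
```

```bash
python3 -m inch '[{"dx":2.2,"dy":-2,"dz":0,"rx":0,"ry":0,"rz":0,"grip":1},{"dx":4.5,"dy":-4,"dz":0,"rx":0,"ry":0,"rz":0,"grip":1},{"dx":6.7,"dy":-6,"dz":0,"rx":0,"ry":0,"rz":0,"grip":1},{"dx":9,"dy":-8,"dz":0,"rx":0,"ry":0,"rz":0,"grip":1},{"dx":11.2,"dy":-10,"dz":0,"rx":0,"ry":0,"rz":0,"grip":1},{"dx":13.5,"dy":-12,"dz":0,"rx":0,"ry":0,"rz":0,"grip":1},{"dx":15.7,"dy":-14,"dz":0,"rx":0,"ry":0,"rz":0,"grip":1},{"dx":18,"dy":-16,"dz":0,"rx":0,"ry":0,"rz":0,"grip":1}]'
```

```text
time: 9.2
eef_pos: [0.5921, -0.0377, 0.1789]
ee_rot: [3.142, 0.0, 0.846]
force: [-1.7, 1.4, 1.5]
width: 0.0853
grip_force: 1.1
```

```bash
python3 -m inch '[{"dx":2.2,"dy":-2,"dz":0,"rx":0,"ry":0,"rz":0,"grip":1},{"dx":4.5,"dy":-4,"dz":0,"rx":0,"ry":0,"rz":0,"grip":1}]'
```

```text
time: 9.4
eef_pos: [0.5965, -0.0417, 0.1787]
ee_rot: [-3.141, 0.0, 0.846]
force: [-2.4, 1.0, -1.7]
width: 0.0857
grip_force: 1.1
```

```bash
python3 -m inch '[{"dx":1.1,"dy":-1,"dz":0,"rx":0,"ry":0,"rz":0,"grip":1},{"dx":2.2,"dy":-2,"dz":0,"rx":0,"ry":0,"rz":0,"grip":1},{"dx":3.4,"dy":-3,"dz":0,"rx":0,"ry":0,"rz":0,"grip":1}]'
```

```text
time: 9.7
eef_pos: [0.5998, -0.0446, 0.1787]
ee_rot: [-3.141, 0.0, 0.846]
force: [-1.5, 1.9, -1.6]
width: 0.085
grip_force: 1.1
```

```bash
python3 -m inch '[{"dx":1.1,"dy":-1,"dz":0,"rx":0,"ry":0,"rz":0,"grip":1},{"dx":2.2,"dy":-2,"dz":0,"rx":0,"ry":0,"rz":0,"grip":1},{"dx":3.4,"dy":-3,"dz":0,"rx":0,"ry":0,"rz":0,"grip":1}]'
```

```text
time: 10.0
eef_pos: [0.6033, -0.0476, 0.1789]
ee_rot: [-3.142, 0.0, 0.846]
force: [-1.5, 1.0, -0.7]
width: 0.0854
grip_force: 1.2
```

```bash
python3 -m inch '[{"dx":1.1,"dy":-1,"dz":0,"rx":0,"ry":0,"rz":0,"grip":1},{"dx":2.2,"dy":-2,"dz":0,"rx":0,"ry":0,"rz":0,"grip":1},{"dx":3.4,"dy":-3,"dz":0,"rx":0,"ry":0,"rz":0,"grip":1}]'
```

```text
time: 10.3
eef_pos: [0.6067, -0.0506, 0.1789]
ee_rot: [-3.141, 0.0, 0.846]
force: [-1.9, 2.8, -1.0]
width: 0.0851
grip_force: 1.3
```

```bash
python3 -m inch '[{"dx":1.1,"dy":-1,"dz":0,"rx":0,"ry":0,"rz":0,"grip":1},{"dx":2.2,"dy":-2,"dz":0,"rx":0,"ry":0,"rz":0,"grip":1}]'
```

```text
time: 10.5
eef_pos: [0.6089, -0.0526, 0.1789]
ee_rot: [-3.142, 0.0, 0.846]
force: [-1.7, 1.6, -1.6]
width: 0.0852
grip_force: 1.3
```

```bash
python3 -m inch '[{"dx":0.7,"dy":-0.7,"dz":0,"rx":0,"ry":0,"rz":0,"grip":1},{"dx":1.5,"dy":-1.3,"dz":0,"rx":0,"ry":0,"rz":0,"grip":1}]'
```

```text
time: 10.7
eef_pos: [0.6103, -0.0539, 0.1788]
ee_rot: [-3.141, 0.0, 0.846]
force: [-2.4, 2.4, -2.3]
width: 0.0854
grip_force: 1.4
```

```bash
python3 -m inch '[{"dx":0.7,"dy":-0.7,"dz":0,"rx":0,"ry":0,"rz":0,"grip":1},{"dx":1.5,"dy":-1.3,"dz":0,"rx":0,"ry":0,"rz":0,"grip":1}]'
```

```text
time: 10.9
eef_pos: [0.6118, -0.0552, 0.1789]
ee_rot: [-3.141, 0.0, 0.846]
force: [-1.2, 1.8, -2.6]
width: 0.0857
grip_force: 1.4
```

```bash
python3 -m inch '[{"dx":0.7,"dy":-0.7,"dz":0,"rx":0,"ry":0,"rz":0,"grip":1},{"dx":1.5,"dy":-1.3,"dz":0,"rx":0,"ry":0,"rz":0,"grip":1}]'
```

```text
time: 11.1
eef_pos: [0.6133, -0.0565, 0.1789]
ee_rot: [-3.142, 0.0, 0.846]
force: [-2.4, 1.8, -2.1]
width: 0.0854
grip_force: 1.5
```

```bash
python3 -m inch '[{"dx":0.4,"dy":-0.3,"dz":0,"rx":0,"ry":0,"rz":0,"grip":1},{"dx":0.7,"dy":-0.7,"dz":0,"rx":0,"ry":0,"rz":0,"grip":1}]'
```

```text
time: 11.3
eef_pos: [0.614, -0.0571, 0.1789]
ee_rot: [-3.142, -0.0, 0.846]
force: [-3.2, 1.7, -3.2]
width: 0.0854
grip_force: 1.5
```

```bash
python3 -m inch '[{"dx":0.4,"dy":-0.3,"dz":0,"rx":0,"ry":0,"rz":0,"grip":1},{"dx":0.7,"dy":-0.7,"dz":0,"rx":0,"ry":0,"rz":0,"grip":1}]'
```

```text
time: 11.5
eef_pos: [0.6147, -0.0578, 0.1789]
ee_rot: [-3.142, -0.0, 0.846]
force: [-2.9, 1.8, -1.5]
width: 0.0854
grip_force: 1.5
```

```bash
python3 -m inch '[{"dx":0.4,"dy":-0.3,"dz":0,"rx":0,"ry":0,"rz":0,"grip":1},{"dx":0.7,"dy":-0.7,"dz":0,"rx":0,"ry":0,"rz":0,"grip":1}]'
```

```text
time: 11.7
eef_pos: [0.6154, -0.0585, 0.1789]
ee_rot: [-3.142, -0.0, 0.846]
force: [-1.9, 2.2, -2.5]
width: 0.0854
grip_force: 1.5
```

```bash
python3 -m inch '[{"dx":0.4,"dy":-0.3,"dz":0,"rx":0,"ry":0,"rz":0,"grip":1},{"dx":0.7,"dy":-0.7,"dz":0,"rx":0,"ry":0,"rz":0,"grip":1}]'
```

```text
time: 11.9
eef_pos: [0.6161, -0.0592, 0.1789]
ee_rot: [-3.142, 0.0, 0.846]
force: [-1.6, 3.5, -1.7]
width: 0.0855
grip_force: 1.6
```

```bash
python3 -m inch '[{"dx":0.4,"dy":-0.3,"dz":0,"rx":0,"ry":0,"rz":0,"grip":1},{"dx":0.7,"dy":-0.7,"dz":0,"rx":0,"ry":0,"rz":0,"grip":1}]'
```

```text
time: 12.1
eef_pos: [0.6167, -0.0598, 0.1788]
ee_rot: [-3.141, 0.0, 0.846]
force: [-5.5, 4.9, -0.5]
width: 0.0855
grip_force: 3.6
```

The force rise marks the ON stop. I'll hold briefly, back off and lift clear.

```bash
python3 -m inch '[{"dx":0.2,"dy":-0.2,"dz":0,"rx":0,"ry":0,"rz":0,"grip":1},{"dx":0.2,"dy":-0.2,"dz":0,"rx":0,"ry":0,"rz":0,"grip":1}]'
python3 -m inch '[{"dx":-4,"dy":3.5,"dz":0,"rx":0,"ry":0,"rz":0,"grip":1},{"dx":-12,"dy":11,"dz":0,"rx":0,"ry":0,"rz":0,"grip":1},{"dx":-22,"dy":20,"dz":0,"rx":0,"ry":0,"rz":0,"grip":1},{"dx":-22,"dy":20,"dz":10,"rx":0,"ry":0,"rz":0,"grip":1},{"dx":-22,"dy":20,"dz":45,"rx":0,"ry":0,"rz":0,"grip":1},{"dx":-22,"dy":20,"dz":85,"rx":0,"ry":0,"rz":0,"grip":1},{"dx":-22,"dy":20,"dz":110,"rx":0,"ry":0,"rz":0,"grip":1},{"dx":-22,"dy":20,"dz":110,"rx":0,"ry":0,"rz":0,"grip":1}]'
python3 - <<'E'
from bench import ctrl
import cv2
p=ctrl.grab_frame("side")["pixels"]; cv2.imwrite("pics/g.png",cv2.resize(p[170:270,310:410],(500,500),interpolation=cv2.INTER_CUBIC))
E
```

```text
time: 12.3
eef_pos: [0.6167, -0.0598, 0.1788]
ee_rot: [-3.14, 0.0, 0.846]
force: [-6.0, 5.5, -0.4]
width: 0.0853
grip_force: 3.6
time: 13.1
eef_pos: [0.5959, -0.0404, 0.2941]
ee_rot: [3.135, -0.004, 0.846]
force: [0.2, 0.9, 0.8]
width: 0.0854
grip_force: 0.0
```

View pics/g.png

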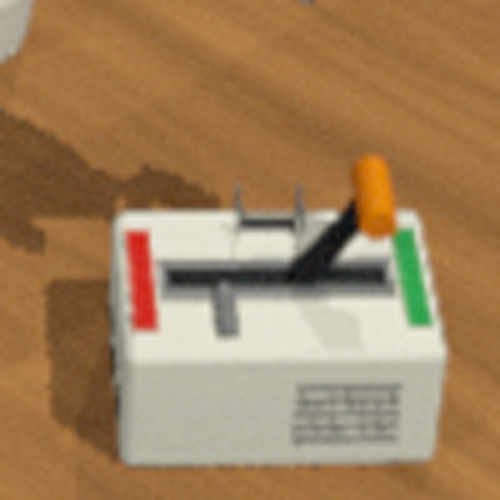

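The lever at (373,195) leans fully to green, the window at (268,222) shows no yellow, and the gripper is clear. I'll check the angle and hand in.

Run:
```python
from h import *
from bench import ctrl
p=pt('side',384.6,209,.120);b=pt('side',310+305/5,170+180/5,.132)
u=np.array([.747,-.664]);print((p-b)[:2]@u,'expected ~0.030',p)
print(ctrl.finish_job())
```

```text
0.03290792606235053 expected ~0.030 [ 0.59280868 -0.04078598  0.12      ]
the job is handed in; nothing more can be done
None
```

The cut-out looks reset and the job is handed in: the flag dropped at the OFF stop, the lever is at the ON stop, and the gripper is clear, but the wrist reading peaked at about 21 N at the OFF stop, so the 20 N lever limit may have been passed briefly; I didn't re-check the bystanders in a final picture.

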